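Load the robot's backup battery case and snap its cover home

ROBOT

A 6-joint arm with a two-finger parallel gripper is mounted at the origin on the work surface. World frame = base frame: x ahead of the robot, y to its left, z up, the work surface at z = 0. Lengths are in mm, angles in rad, forces in N, time in s.
With the tool pointing down it reaches from about 275 to 750 mm from the base axis. Payload 10.2 kg.
Tool frame: the origin (TCP) lies at the very end of the fingers, on their centre line; the grasp point (between the pads) lies 19 mm behind it; z points along the fingers, y is the direction in which the jaws open and shut (so a half turn about z gives the same grasp; the last joint's range is limited). The gripper opens to 85 mm and grips with 20 to 120 N. Pads are 22 mm wide; open, the fingers measure 114 mm over their backs; the gripper's body (76 mm by 85 mm) begins 54 mm behind the grasp point. The pads swing forward as they close: fully open they stand 13 mm farther back than shut.
Start: joints at [0.905, 0.313, 1.498, -0, 1.331, -0.223], TCP at [224.96, 474.367, 231.294] pointing down, gripper open.
Joint ranges: [-2.94, 2.94], [-0.97, 2.17], [0.19, 2.56], [-1.23, 4.37], [0.02, 3.11], [-2.88, 2.88]. Speed limits (rad/s): [2.39, 2.39, 3.01, 3.14, 3.14, 3.14].

INTERFACE

Orientations are given as a unit quaternion [w, x, y, z].
In Python, from rig import * gives the robot as it stands. The module is installed in compiled form; this text tells all that it offers.
- The arm moves only by the shell command python3 -m crank 'ROWS' [FORCE]. ROWS is a JSON object of lists of equal length, an entry for each row: "dp": the shift along the world's x, y, z in cm, a list of three; "delta_rot": the turn, a rotation vector about the world's x, y, z in degrees, a list of three; "claw": the closure in counts, from 0 (fully open) to 255 (shut). A call has 1 to 10 rows; each row shifts and turns the commanded pose from where the row before left it; what a row does not reach is not made up. A row lasts 1/10 s, in which the tool goes at most 50 mm and 8.59 degrees, less where a joint would pass 70% of its speed; a pose out of reach is approached as far as the arm can. A call is refused whole if a number of a shift passes 5 or a number of a turn 8.59, either way. A call with a gripper value outside its range is refused whole. The fingers move at their own pace and stop on an object; FORCE is the grip in N (left out, the last holds). Time passes only in rows, so rows that do not move let the fingers close. It gives the time, the measured TCP pose, the force and the opening at its end, in the units of the state.
- sense(): the state, without advancing time (a new reading comes with each control period).
- capture(name): name is "scene" or "side" or "wrist"; returns (picture, depth): 384x512x3 uint8, red, green, blue; 384x512 float32, mm along the optical axis (not along the pixel's ray), 0 where there is no reading.
- camera_model(name): a dict with "fx", "fy", "cx", "cy" (pixels), "cam_to_world" (4x4, takes a point from camera to world coordinates); the wrist camera has in their place "T_tool_cam" (4x4, takes a point from camera to tool coordinates, whose origin is the TCP and whose axes are the flange's). Camera axes: x right, y up, looking along -z (the intrinsics and any distortion apply to the point x, -y, -z); pixel columns grow to the right and rows downward; lengths in mm; the calibration is good to about 2 mm. The wrist camera is an equidistant fisheye: a pixel r from the principal point sees the ray r / f radians off the axis. A picture is of the moment at which its call begins: read the wrist's pose just before it. camera_model takes no time and is no camera call.
- finish_job(): hands the job in, once; it reports no verdict.
Trained networks look in the newest picture that a camera, given by its name, has taken for a name from the list of things; names that differ only in an ending like _2 or _b are one class to them, and where a whole thing is asked for, a point or a joint stands for the part that bears it (a point fixed in the world has none). Each returns a list of dicts, best first, with "p" (0 to 1); they miss things now and then, are a little off and sometimes report something else, mostly with a low value. They report only what shows in the picture. A call takes as long as a camera call. They do not tell look-alikes from the thing itself.
- boxes_of(camera, target): "centre" ([column, row] in pixels, amid what is visible of it).
- masks_of(camera, target): "region" (384x512 bool, what is visible of it) and "centre" ([column, row] in pixels, amid what is visible of it).
- pinpoint(camera, target): "centre" ([column, row] in pixels: a listed point, or the origin of a listed thing).
The state is a dict: "time_s": time; "joints": joint angles; "dq": joint speeds; "tau": joint torques, N m; "eef_pos": TCP position; "ee_rot": TCP orientation; "force": force on the tool from outside, world axes, zero at the start; "wrist_torque": the same for the moment, N m; "grip_width": opening from 0.0 (shut) to 1.0 (fully open).
Only numpy, scipy, OpenCV 4.12 (cv2) and the standard library are available. Lean on these libraries where they do the work, as an engineer would, in place of code of your own. Each camera call takes 0.05 s, during which the arm holds its last target.

TASK

Lay the loose battery cell in the empty bay of the battery case, its button end pointing the same way as the cell already in there. Then put the cover on the case and press it down until both end clips snap over it and it sits fully home. Keep pressing the cover firmly down and finish like that, without letting go, so that the screws can be driven while you hold it.

Things in the scene. Friction and masses are not known exactly. Their poses are not given: they have to be found in the camera images.
- case: Grey battery case fixed to the bench, open. Base 158 long (x), 54 wide (y), 8 mm high; screwed ears reach 100 mm either side of the middle along x. Origin: middle of its underside, on the bench; z up. On it two bays in line along x, parted by a 3 mm wall 27 mm high over the bench and closed by end walls 30 mm high. A steel spring clip at each end.
- bay (a point): Centre of the cell when in the empty bay: 34 mm to -x of the case's middle, 26 mm over the bench; axes as the case's, +x is where the button end must point. Bay 65 mm long inside. Walls along its long sides are only 16 mm high over the bench (outside width 45 mm at the foot, 41 at the top), so fingers can straddle the cell above them; two sloping ribs cradle it.
- fitted_cell (a point): Centre of the cell already in the bay at +x of the case: same kind as the loose one, axis along x, 26 mm over the bench, top at 43 mm, its button end to the case's +x.
- cover_seat (a point): Where the cover's origin lies when home: middle of the case, 8 mm over the bench, on the base's upper face, which stops the cover. Axes as the case's. The tapered walls guide the cover: play 1 mm along x, 1.5 mm along y.
- clip_near_nose (a point): Lower inner tip of the nose of the clip at the case's -x end: 75 mm from the middle, 15 mm over the bench. The clip is 22 mm wide, its top 26 mm over the bench. Its sloping nose is pushed outwards against a spring as the cover's bead is pressed down past it, then snaps in above the bead.
- clip_far_nose (a point): The same for the clip at the case's +x end.
- cell: Loose D-size battery cell with a plain white jacket: cylinder 34 mm in diameter, 61.5 mm long, about 0.14 kg, lying on the bench. Origin: its centre, on its axis (17 mm over the bench at first). Its x axis runs along the cylinder; +x points to the end with the small steel button (10 mm across, 2.5 mm proud).
- cell_button (a point): The outer end of the cell's steel button, on its axis, 31 mm from the cell's centre.
- cover: Loose grey plastic cover, a deep hollow lid lying mouth down: 148 long (x), 53 wide (y), 40 mm high, about 0.07 kg. Finger ribs on its long sides; a bead (4 mm proud, 6 mm high) and screw tabs at the foot of each short end. Origin: middle of its underside, z up. Grip it across its 53 mm width. It fits either way round, its x along the case's x.
- cover_top (a point): Middle of the cover's flat top, 40 mm above its underside, 48 mm over the bench when home. Pressed down on the case, the cover meets the clips with its underside about 20 mm over the bench; the push then grows to about 8 to 15 N and falls suddenly, the clips drawing the cover down, as the beads pass the noses near 13 mm; the base stops it at 8 mm.
- cover_end_a (a point): Bottom edge of the cover's end at its -x, in the middle of its width, 74 mm from the cover's origin. Home: 8 mm above the bench.
- cover_end_b (a point): Bottom edge of the cover's end at its +x, in the middle of its width, 74 mm from the cover's origin. Home: 8 mm above the bench.
- bin: Bystander: blue open bin of bolts, 105 x 160 x 60 mm. Leave it where it is. Origin: middle of its underside.
- screwdriver: Bystander: screwdriver lying on the bench. Leave it where it is.
- tape: Bystander: roll of tape, 90 mm across and 24 mm high, lying flat. Leave it where it is. Origin: middle of its underside.
Things that resemble listed ones, but are neither listed nor needed, are in the scene too. Leave any blue look-alike of the case alone.

How it is judged:
By the outcome, as a careful person would: the job done as asked, in the order asked, and still so for the second after the job is handed in, while the arm keeps its last pose, push and grip.
It also fails if it takes over 72 s, if anything falls off the work surface, if the arm or the gripper's body presses on something with over 40 N, if the wrist force passes 120 N, or if a joint passes its speed limit or range.

## Working session

There is one attempt and no reset: what is moved stays moved. The work goes in short steps, Python scripts to look and compute and a shell command to move; the robot and the scene stay as the last step left them, time stands still between calls to the robot, and variables do not carry over. Pictures are saved under pics/ and viewed, and the job is handed in when it is done.

```bash
mkdir -p pics; ls
python3 - <<'E'
from rig import *
import cv2, numpy as np
s=sense(); print(s)
for n in ["scene","side"]:
    p,d=capture(n); cv2.imwrite(f"pics/{n}0.png",p[:,:,::-1]); np.save(f"pics/{n}0.npy",d)
    m=camera_model(n); print(n,m)
print(camera_model("wrist"))
E
```

```text
pics
{'time_s': 0.0, 'joints': array([ 9.04619554e-01,  3.13449879e-01,  1.49842332e+00, -8.87663658e-06,
        1.33105148e+00, -2.23363881e-01]), 'dq': array([-0.00080888,  0.00037448,  0.00292216,  0.0001536 , -0.00092975,
       -0.00125207]), 'tau': array([ 2.55791947e-04, -4.12271690e+01, -2.59736019e+01, -1.06617611e-04,
        4.19959193e-03, -1.67533648e-05]), 'eef_pos': array([224.78135524, 474.15196893, 230.74033689]), 'ee_rot': array([-2.82659553e-04,  2.19600874e-01,  9.75589572e-01, -6.03067517e-04]), 'force': array([ 0.51380429, -0.10332881, -0.66315192]), 'wrist_torque': array([-0.00696552, -0.01818039, -0.03432398]), 'grip_width': 1.003200487720689}
scene {'fx': 480.6018469365104, 'fy': 480.6018469365104, 'cx': 254.24883892635972, 'cy': 188.20838854396652, 'cam_to_world': array([[ 2.67648739e-02, -6.55977418e-01,  7.54305819e-01,
         1.50678091e+03],
       [ 9.99518787e-01,  2.93966625e-02, -9.90108697e-03,
        -3.79546981e+01],
       [-1.56791841e-02,  7.54207838e-01,  6.56448551e-01,
         9.16602465e+02],
       [ 0.00000000e+00,  0.00000000e+00,  
[... 267 characters left out ...]
9243e-01,  4.23262511e-01, -7.24981871e-01,
        -8.60961887e+02],
       [-4.27875587e-03,  8.62186513e-01,  5.06572906e-01,
         6.54687722e+02],
       [ 0.00000000e+00,  0.00000000e+00,  0.00000000e+00,
         1.00000000e+00]])}
{'fx': 297.3186396354542, 'fy': 297.3186396354542, 'cx': 255.12414170578649, 'cy': 189.72241368270463, 'T_tool_cam': array([[ 4.17502999e-04,  9.63581772e-01,  2.67413527e-01,
         6.93349042e+01],
       [ 9.99999882e-01, -3.35862697e-04, -3.51036006e-04,
        -5.02012832e-01],
       [-2.48437669e-04,  2.67413642e-01, -9.63581799e-01,
        -1.41801163e+02],
       [ 0.00000000e+00,  0.00000000e+00,  0.00000000e+00,
         1.00000000e+00]])}
```

View pics/scene0.png

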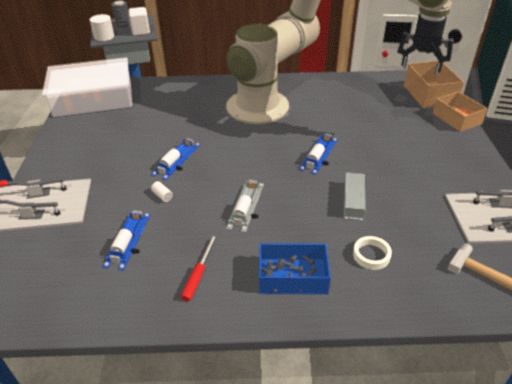

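View pics/side0.png

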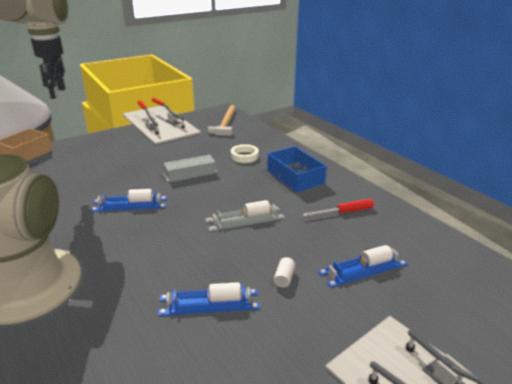

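The scene picture shows the grey case at (245,205), the loose cell at (161,191) and the cover at (354,196). The blue cases are look-alikes. Next I'll measure their positions.

```bash
cat > h.py <<'E'
from rig import *
import cv2, numpy as np
def cloud(n,d):
    m=camera_model(n); v,u=np.mgrid[0:384,0:512]; T=m["cam_to_world"]
    X=np.stack([(u-m["cx"])/m["fx"]*d,-(v-m["cy"])/m["fy"]*d,-d],-1)
    W=X@T[:3,:3].T+T[:3,3]; W[d<=0]=np.nan; return W
def ray(n,px,z):
    m=camera_model(n); T=m["cam_to_world"]
    r=T[:3,:3]@np.array([(px[0]-m["cx"])/m["fx"],-(px[1]-m["cy"])/m["fy"],-1]); o=T[:3,3]
    return o+r*(z-o[2])/r[2]
E
python3 - <<'E'
from h import *
np.set_printoptions(precision=1,suppress=True)
H={"case":0,"cell":17,"cell_button":17,"cover_top":40,"cover_end_a":0,"bay":26,"fitted_cell":26,"cover":0,"clip_near_nose":15,"bin":0}
for n in ["scene","side"]:
    p,d=capture(n); W=cloud(n,d); np.save(f"pics/W_{n}.npy",W)
    for t in H:
        for r in pinpoint(n,t)[:5]: print(n,t,round(r["p"],2),np.array(r["centre"]),ray(n,r["centre"],H[t])[:2])
    for t in ["cell","cover","case"]:
        for r in masks_of(n,t)[:4]:
            w=W[r["region"]]; w=w[np.isfinite(w[:,0])]
            print(" mask",n,t,round(r["p"],2),np.array(r["centre"]),len(w),np.median(w,0),w.min(0),w.max(0))
E
```

```text
scene case 0.95 [129.1 237. ] [ 633.3 -356.5]
scene case 0.87 [242.5 209.5] [541.8 -59. ]
scene case 0.66 [319.6 157.1] [314.5 184.1]
scene case 0.62 [178.2 159.4] [ 305.4 -258.5]
scene cell 0.62 [162.2 192.5] [ 479.9 -285.7]
scene cell_button 0.49 [168.8 198.7] [ 507.  -264.1]
scene cover_top 0.7 [353.4 191.7] [526.3 246.6]
scene cover_end_a 0.66 [355. 220.] [595.8 243. ]
scene cover_end_a 0.65 [352.6 185.4] [453.9 262.3]
scene bay 0.94 [132.3 223.8] [ 610.9 -347.1]
scene bay 0.74 [320.3 144.3] [282.6 188.5]
scene bay 0.73 [244.  191.2] [494.9 -53.6]
scene bay 0.59 [181. 147.] [ 275.8 -249.4]
scene fitted_cell 0.95 [310.2 152. ] [321.3 152.3]
scene fitted_cell 0.86 [240.3 209.5] [568.9 -64.3]
scene fitted_cell 0.83 [119.8 244.2] [ 681.8 -366.7]
scene fitted_cell 0.64 [169.4 159. ] [ 336.2 -279.4]
scene cover 0.97 [355.1 201.1] [521.3 257.1]
scene cover 0.72 [369.8 253.2] [714.1 258.2]
scene clip_near_nose 0.38 [136.9 214.8] [ 566.  -344.1]
scene clip_near_nose 0.23 [166.5 198.7] [ 504.5 -271.1]
scene bin 0.96 [297.8 274.4] [773.8  72.1]
 mask scene cell 0.78 [162.6 194.3] 233 [ 488.
[... 1699 characters left out ...]
38 [217.8 221.4] [450.4 -40.9]
side bin 0.82 [295.1 173.4] [789.6  74.1]
 mask side cell 0.67 [286.7 273.2] 425 [ 465.  -299.    29.2] [ 442.5 -320.     1.7] [ 506.4 -257.3   36.7]
 mask side cover 0.79 [187.4 170.7] 971 [510.9 234.5  32.7] [438.4 207.3  -1.6] [594.4 367.6  44.6]
 mask side case 0.86 [134.6 201.2] 1173 [303.8 165.5  12.7] [201.6 114.6  -2.4] [398.5 269.   45.4]
 mask side case 0.83 [215.1 301.9] 2252 [ 304.2 -278.4   12.4] [ 203.7 -332.8   -2. ] [ 406.8 -198.6   46. ]
 mask side case 0.79 [247.4 217.1] 1213 [527.8 -64.1  13.1] [ 424.8 -101.8   -2.8] [627.1  12.3  46.1]
 mask side case 0.63 [355.1 205. ] 392 [ 781.3 -179.7   17.7] [ 657.5 -202.3   -0.9] [ 844.2 -133.    27.8]
```

```bash
python3 -m crank '{"dp":[[1.49,-4.47,0],[1.49,-4.47,0],[1.49,-4.47,0],[1.49,-4.47,0],[1.49,-4.47,0],[1.49,-4.47,0],[1.49,-4.47,0],[1.49,-4.47,0],[1.49,-4.47,0],[1.49,-4.47,0]],"delta_rot":[[0,0,-6.9],[0,0,-6.9],[0,0,-6.9],[0,0,-6.9],[0,0,-6.9],[0,0,-6.9],[0,0,-6.9],[0,0,-6.9],[0,0,-6.9],[0,0,-6.9]],"claw":[0,0,0,0,0,0,0,0,0,0]}' 60
python3 -m crank '{"dp":[[1.49,-4.47,0],[1.49,-4.47,0],[1.49,-4.47,0],[1.49,-4.47,0],[1.49,-4.47,0],[1.49,-4.47,0],[1.49,-4.47,0],[0,0,0],[0,0,0]],"delta_rot":[[0,0,-6.9],[0,0,-6.9],[0,0,-6.9],[0,0,-6.9],[0,0,-6.9],[0,0,-6.9],[0,0,-6.9],[0,0,0],[0,0,0]],"claw":[0,0,0,0,0,0,0,0,0]}'
cat >> h.py <<'E'
from scipy.spatial.transform import Rotation as R
def wristpose():
    s=sense(); q=s["ee_rot"]; T=np.eye(4); T[:3,:3]=R.from_quat([q[1],q[2],q[3],q[0]]).as_matrix(); T[:3,3]=s["eef_pos"]; return T
def wray(T,px,z):
    m=camera_model("wrist"); C=T@m["T_tool_cam"]; a=(px[0]-m["cx"])/m["fx"]; b=(px[1]-m["cy"])/m["fy"]; r=np.hypot(a,b)+1e-9
    v=C[:3,:3]@np.array([a/r*np.sin(r),-b/r*np.sin(r),-np.cos(r)]); o=C[:3,3]
    return o+v*(z-o[2])/v[2]
def wcloud(T,d):
    m=camera_model("wrist"); C=T@m["T_tool_cam"]; v,u=np.mgrid[0:384,0:512]
    a=(u-m["cx"])/m["fx"]; b=(v-m["cy"])/m["fy"]; r=np.hypot(a,b)+1e-9; t=np.tan(np.minimum(r,1.4))
    X=np.stack([a/r*t*d,-b/r*t*d,-d],-1); W=X@C[:3,:3].T+C[:3,3]; W[(d<=0)|(r>1.3)]=np.nan; return W
E
python3 - <<'E'
from h import *
np.set_printoptions(precision=2,suppress=True)
T=wristpose(); print(T, sense()["time_s"])
p,d=capture("wrist"); cv2.imwrite("pics/w1.png",p[:,:,::-1]); W=wcloud(T,d); np.save("pics/W1.npy",W)
for t,z in [("cell",17),("cell_button",17)]:
    for r in pinpoint("wrist",t)[:3]: print(t,r["p"],r["centre"],wray(T,r["centre"],z))
for r in masks_of("wrist","cell")[:3]:
    w=W[r["region"]]; w=w[np.isfinite(w[:,0])]; print(r["p"],r["centre"],len(w))
    u=w[w[:,2]>20]; c=u[:,:2].mean(0); e=np.linalg.svd(u[:,:2]-c,full_matrices=False)[2]; a=(u[:,:2]-c)@e.T
    print(c,e, np.degrees(np.arctan2(e[0,1],e[0,0])),np.percentile(a,[1,99],axis=0),np.percentile(w[:,2],[1,50,99]), c+e[0]*np.percentile(a[:,0],[1,99]).mean()+e[1]*np.percentile(a[:,1],[1,99]).mean())
E
```

```text
time_s: 2.5
eef_pos: [374.2, 25.4, 231.6]
ee_rot: [0.0, 0.735, 0.678, 0.0]
force: [0.9, 0.5, -0.4]
grip_width: 1.0
time_s: 3.4
eef_pos: [478.1, -285.9, 230.7]
ee_rot: [-0.001, 0.947, 0.32, -0.0]
force: [0.0, 0.0, 0.7]
grip_width: 0.996
[[   0.8     0.61   -0.    478.09]
 [   0.61   -0.8     0.   -285.87]
 [  -0.     -0.     -1.    230.66]
 [   0.      0.      0.      1.  ]] 3.4
cell 0.94 [252.0, 164.0] [ 475.   -281.47   17.  ]
cell_button 0.97 [251.2, 144.8] [ 493.13 -266.48   17.  ]
0.86 [252.9, 168.5] 1395
[ 474.77 -286.66] [[-0.75 -0.66]
 [ 0.66 -0.75]] -138.7987329714037 [[-27.7  -16.17]
 [ 29.8   15.86]] [-0.63 30.66 34.24] [ 473.88 -287.23]
```

View pics/w1.png

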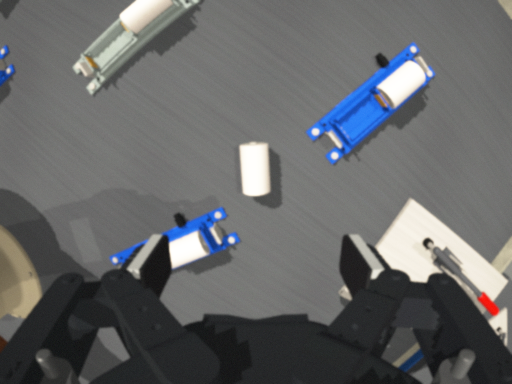

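Run:
```python
import cv2,numpy as np
p=cv2.imread("pics/w1.png")
a=cv2.resize(p[125:215,210:300],None,fx=6,fy=6,interpolation=cv2.INTER_CUBIC)
cv2.imwrite("pics/w1z.png",a)
q=cv2.imread("pics/side0.png"); b=cv2.resize(q[250:295,260:310],None,fx=8,fy=8,interpolation=cv2.INTER_CUBIC)
cv2.imwrite("pics/s0z.png",b)
W=np.load("pics/W1.npy"); np.set_printoptions(precision=1,suppress=True)
for v in range(136,204,3): print(v,W[v,254])
```

```text
136 [ 502.3 -263.6    0. ]
139 [ 499.3 -265.9    0.2]
142 [ 497.5 -267.4   12.7]
145 [ 495.9 -268.7   26.1]
148 [ 493.8 -270.3   32.7]
151 [ 491.2 -272.3   34.4]
154 [ 488.3 -274.5   33.4]
157 [ 485.3 -276.8   31.6]
160 [ 482.7 -278.8   33.4]
163 [ 479.8 -281.    32.8]
166 [ 477.  -283.1   32.6]
169 [ 474.3 -285.2   33.4]
172 [ 471.4 -287.4   33.3]
175 [ 468.8 -289.3   35. ]
178 [ 465.4 -292.    31.7]
181 [ 462.8 -293.9   33.6]
184 [ 459.9 -296.2   33.2]
187 [ 456.9 -298.4   32.9]
190 [ 453.9 -300.7   32.5]
193 [ 450.8 -303.    32. ]
196 [ 440.  -311.1   -0.4]
199 [ 436.4 -313.8   -1.4]
202 [ 433.6 -315.9    0.4]
```

View pics/w1z.png

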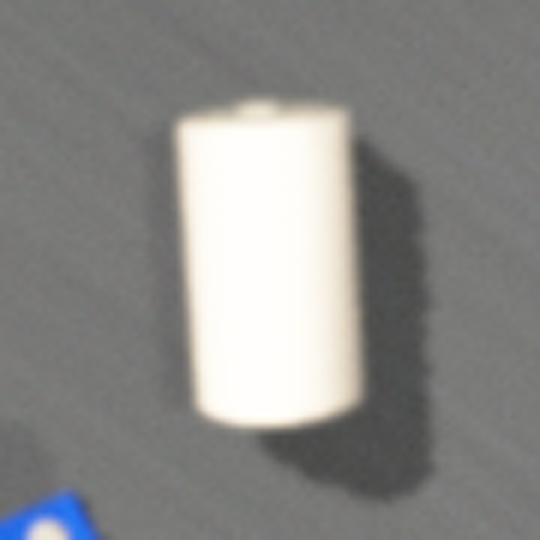

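View pics/s0z.png

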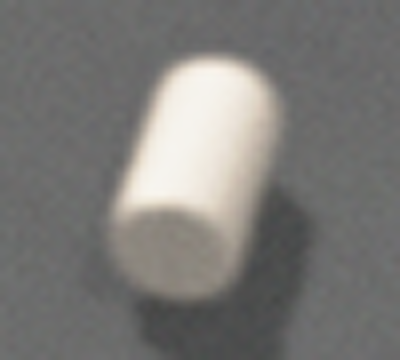

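The button is at the image-top end, so the cell yaw is about 41° and its centre is at (474,-286.5). I'll descend and grip it.

```bash
python3 -m crank '{"dp":[[-0.4,-0.05,-4],[0,0,-5],[0,0,-5],[0,0,-4],[0,0,-2.5],[0,0,-1.5],[0,0,0],[0,0,0]],"delta_rot":[[0,0,3.5],[0,0,0],[0,0,0],[0,0,0],[0,0,0],[0,0,0],[0,0,0],[0,0,0]],"claw":[0,0,0,0,0,0,0,0]}' 40
python3 -m crank '{"dp":[[0,0,0],[0,0,0],[0,0,0],[0,0,0],[0,0,0],[0,0,0],[0,0,0],[0,0,0],[0,0,0]],"delta_rot":[[0,0,0],[0,0,0],[0,0,0],[0,0,0],[0,0,0],[0,0,0],[0,0,0],[0,0,0],[0,0,0]],"claw":[120,200,255,255,255,255,255,255,255]}' 40
python3 -m crank '{"dp":[[0,0,2],[0,0,4],[0,0,4],[0,0,0]],"delta_rot":[[0,0,0],[0,0,0],[0,0,0],[0,0,0]],"claw":[255,255,255,255]}' 40
```

```text
time_s: 4.4
eef_pos: [474.7, -285.8, 12.2]
ee_rot: [0.0, 0.937, 0.349, 0.0]
force: [0.1, -0.5, 0.5]
grip_width: 1.0
time_s: 5.3
eef_pos: [474.5, -286.3, 12.0]
ee_rot: [0.0, 0.937, 0.349, 0.0]
force: [-0.7, 1.2, 5.7]
grip_width: 0.382
time_s: 5.7
eef_pos: [476.1, -287.6, 116.2]
ee_rot: [0.004, 0.937, 0.349, 0.002]
force: [-0.1, 0.6, -1.7]
grip_width: 0.38
```

```bash
python3 -m crank '{"dp":[[0.27,2.97,1.2],[0.27,2.97,1.2],[0.27,2.97,1.2],[0.27,2.97,1.2],[0.27,2.97,1.2],[0.27,2.97,1.2],[0.27,2.97,1.2],[0.27,2.97,1.2],[0,0,0],[0,0,0]],"delta_rot":[[0,0,-6.6],[0,0,-6.6],[0,0,-6.6],[0,0,-6.6],[0,0,-6.6],[0,0,-6.6],[0,0,-6.6],[0,0,-6.6],[0,0,0],[0,0,0]],"claw":[255,255,255,255,255,255,255,255,255,255]}' 40
python3 - <<'E'
from h import *
np.set_printoptions(precision=2,suppress=True)
T=wristpose(); print(T, sense()["time_s"])
np.save("pics/T2.npy",T)
p,d=capture("wrist"); cv2.imwrite("pics/w2.png",p[:,:,::-1]); W=wcloud(T,d); np.save("pics/W2.npy",W)
for t,z in [("case",0),("bay",26),("fitted_cell",26),("clip_near_nose",15),("cell",0),("cell_button",0)]:
    for r in pinpoint("wrist",t)[:3]: print(t,r["p"],r["centre"],wray(T,r["centre"],z))
np.save("pics/m2.npy",[r["region"] for r in masks_of("wrist","case")[:3]])
E
```

```text
time_s: 6.7
eef_pos: [495.6, -48.3, 206.6]
ee_rot: [0.0, 0.995, -0.103, -0.0]
force: [-0.3, -0.4, -2.1]
grip_width: 0.383
[[  0.98  -0.2   -0.   495.62]
 [ -0.2   -0.98   0.   -48.3 ]
 [ -0.     0.    -1.   206.56]
 [  0.     0.     0.     1.  ]] 6.7
case 0.96 [419.9, 263.4] [ 301.08 -262.22    0.  ]
case 0.9 [249.4, 141.7] [523.88 -47.4    0.  ]
case 0.7 [139.2, 317.2] [296.83 181.4    0.  ]
bay 0.92 [464.0, 48.1] [ 601.75 -343.16   26.  ]
bay 0.79 [417.0, 290.4] [ 272.88 -245.43   26.  ]
bay 0.74 [133.0, 340.0] [270.44 195.69  26.  ]
fitted_cell 0.84 [130.2, 312.4] [326.54 174.49  26.  ]
fitted_cell 0.58 [251.6, 111.4] [558.42 -57.63  26.  ]
clip_near_nose 0.62 [461.8, 73.7] [ 568.57 -340.36   15.  ]
cell 0.73 [249.8, 174.7] [484.84 -39.59   0.  ]
cell 0.57 [251.3, 243.2] [395.76 -22.46  -0.  ]
cell_button 0.86 [255.6, 184.4] [471.63 -43.95   0.  ]
cell_button 0.29 [249.1, 176.3] [483.08 -38.35   0.  ]
```

View pics/w2.png

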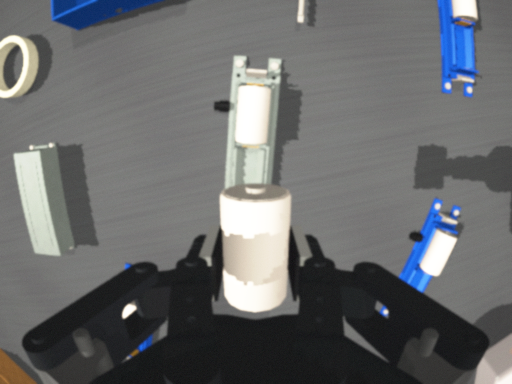

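Run:
```python
from h import *
np.set_printoptions(precision=1,suppress=True)
for n,f in [("wrist","W2"),("scene","W_scene"),("side","W_side")]:
    W=np.load(f"pics/{f}.npy").reshape(-1,3); W=W[np.isfinite(W[:,0])]
    w=W[(abs(W[:,0]-530)<125)&(abs(W[:,1]+55)<60)&(W[:,2]>4)&(W[:,2]<50)]
    r=cv2.minAreaRect(w[:,:2].astype(np.float32)); print(n,len(w),"rect",np.array(r[0]),np.array(r[1]),r[2])
    # fitted cell: points above 36
    c=w[(w[:,2]>36)]; m=c[:,:2].mean(0); e=np.linalg.svd(c[:,:2]-m,full_matrices=False)[2]
    e[0]*=np.sign(e[0,0]); a=(c[:,:2]-m)@e.T; lo,hi=np.percentile(a,[1,99],axis=0)
    print("  cell",len(c),m+e[0]*(lo+hi)[0]/2+e[1]*(lo+hi)[1]/2,hi-lo,np.degrees(np.arctan2(e[0,1],e[0,0])),c[:,2].max())
T=np.load("pics/T2.npy")
for px in [(236,58),(280,60),(234,152),(270,152),(253,85),(253,146),(230,180),(270,183),(238,115),(269,117)]: print(px,wray(T,px,8),wray(T,px,43),wray(T,px,26))
p=cv2.imread("pics/w2.png"); cv2.imwrite("pics/w2z.png",cv2.resize(p[40:200,190:330],None,fx=3.7,fy=3.7,interpolation=cv2.INTER_CUBIC))
p=cv2.imread("pics/side0.png"); cv2.imwrite("pics/s2z.png",cv2.resize(p[190:240,195:295],None,fx=8,fy=8,interpolation=cv2.INTER_CUBIC))
```

```text
wrist 5537 rect [546.6 -46.7] [ 72.3 156.4] 74.0154800415039
  cell 1419 [554.8 -58.1] [57.8 25.9] -15.385743364641055 43.70580800573987
scene 872 rect [542.5 -46.9] [ 93.7 205.6] 84.53260803222656
  cell 143 [559.4 -59.3] [59.2 25. ] -13.767842610690325 46.38174090064172
side 1078 rect [521.9 -63.5] [ 80.5 197.5] 72.2702407836914
  cell 144 [556.  -62.5] [58.8 25.1] -16.53489751521452 46.08402757636111
(236, 58) [622.5 -52.9   8. ] [616.1 -53.8  43. ] [619.2 -53.4  26. ]
(280, 60) [ 610.2 -100.9    8. ] [605.1 -96.9  43. ] [607.5 -98.8  26. ]
(234, 152) [516.7 -27.8   8. ] [521.2 -31.4  43. ] [519.  -29.6  26. ]
(270, 152) [508.2 -68.5   8. ] [513.6 -67.9  43. ] [510.9 -68.2  26. ]
(253, 85) [587.6 -65.1   8. ] [584.8 -64.8  43. ] [586.2 -65.   26. ]
(253, 146) [519.  -50.8   8. ] [523.3 -51.9  43. ] [521.2 -51.4  26. ]
(230, 180) [485.1 -15.9   8. ] [492.9 -20.6  43. ] [489.1 -18.3  26. ]
(270, 183) [471.9 -61.4   8. ] [481.  -61.5  43. ] [476.6 -61.4  26. ]
(238, 115) [557.5 -41.5   8. ] [557.8 -43.6  43. ] [557.7 -42.5  26. ]
(269, 117) [548.  -75.4   8. ] [549.3 -74.   43. ] [548.7 -74.7  26. ]
```

View pics/w2z.png

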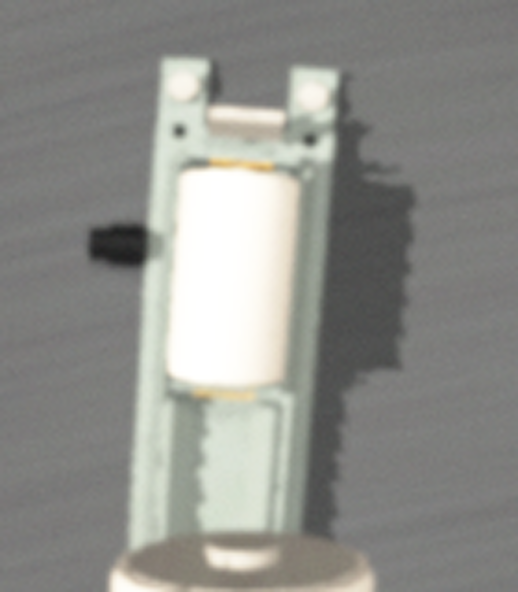

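View pics/s2z.png

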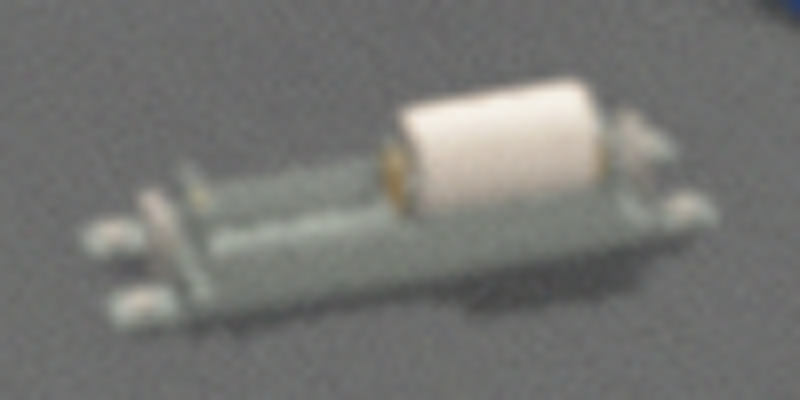

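```bash
python3 -m crank '{"dp":[[-3.1,1.1,-3.2],[-3.1,1.1,-3.2],[-3.1,1.1,-3.2],[0,0,0],[0,0,0]],"delta_rot":[[0,0,-1.2],[0,0,-1.2],[0,0,-1.2],[0,0,0],[0,0,0]],"claw":[255,255,255,255,255]}' 40
python3 - <<'E'
from h import *
np.set_printoptions(precision=2,suppress=True)
T=wristpose(); print(T, sense()["time_s"])
np.save("pics/T3.npy",T)
p,d=capture("wrist"); cv2.imwrite("pics/w3.png",p[:,:,::-1]); W=wcloud(T,d); np.save("pics/W3.npy",W)
for t,z in [("case",0),("bay",26),("fitted_cell",26),("clip_near_nose",15)]:
    for r in pinpoint("wrist",t)[:3]: print(t,r["p"],r["centre"],wray(T,r["centre"],z))
W=W.reshape(-1,3); W=W[np.isfinite(W[:,0])]
w=W[(abs(W[:,0]-530)<125)&(abs(W[:,1]+55)<60)&(W[:,2]>36)&(W[:,2]<50)]
c=w; m=c[:,:2].mean(0); e=np.linalg.svd(c[:,:2]-m,full_matrices=False)[2]
e[0]*=np.sign(e[0,0]); a=(c[:,:2]-m)@e.T; lo,hi=np.percentile(a,[1,99],axis=0)
print("  cell",len(c),m+e[0]*(lo+hi)[0]/2+e[1]*(lo+hi)[1]/2,hi-lo,np.degrees(np.arctan2(e[0,1],e[0,0])),c[:,2].max())
cv2.imwrite("pics/w3z.png",cv2.resize(p[0:240,156:356,::-1],None,fx=2.5,fy=2.5,interpolation=cv2.INTER_CUBIC))
E
```

```text
time_s: 7.6
eef_pos: [402.9, -15.6, 111.4]
ee_rot: [0.0, 0.991, -0.135, 0.0]
force: [0.7, 0.3, -0.0]
grip_width: 0.38
[[  0.96  -0.27   0.   402.91]
 [ -0.27  -0.96  -0.   -15.56]
 [  0.     0.    -1.   111.41]
 [  0.     0.     0.     1.  ]] 7.6
case 0.62 [253.7, 41.3] [523.49 -48.04   0.  ]
case 0.6 [481.9, 211.0] [ 305.34 -256.64    0.  ]
case 0.57 [115.7, 315.2] [294.15 186.08  -0.  ]
bay 0.81 [252.6, 76.9] [490.9  -38.26  26.  ]
bay 0.7 [486.1, 251.5] [ 268.84 -243.86   26.  ]
fitted_cell 0.84 [510.0, 193.0] [ 328.94 -279.11   26.  ]
clip_near_nose 0.8 [254.6, 130.8] [449.91 -28.39  15.  ]
clip_near_nose 0.71 [466.8, 278.0] [ 233.05 -225.7    15.  ]
  cell 952 [536.33 -52.72] [26.18 20.79] 75.98467656551153 43.73512103942812
```

View pics/w3z.png

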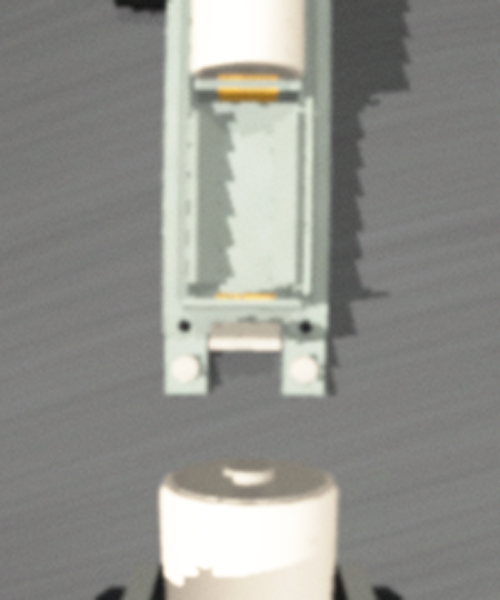

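Run:
```python
from h import *
np.set_printoptions(precision=1,suppress=True)
T=np.load("pics/T3.npy")
def f(x,y,z): return wray(T,(156+x/2.5,y/2.5),z)
print("ear corners",f(165,395,8),f(327,395,8),f(165,395,6),f(327,395,6))
print("holes/base edges y=330", f(163,330,8),f(328,330,8))
print("midwall",f(246,84,27),f(246,93,27)); print("endwall",f(250,298,30),f(250,307,30))
print("held button (TCP frame)", )
W=np.load("pics/W3.npy")
for v in range(180,384,6): print(v,W[v,254], end=";")
print()
for v in range(20,165,5): print(v,W[v,254], end=";")
print(T)
```

```text
ear corners [434.9   4.2   8. ] [420.3 -48.1   8. ] [434.6   4.5   6. ] [420.  -48.3   6. ]
holes/base edges y=330 [456.   -1.5   8. ] [441.4 -53.9   8. ]
midwall [523.3 -48.7  27. ] [520.5 -47.9  27. ]
endwall [459.1 -32.1  30. ] [456.5 -31.3  30. ]
held button (TCP frame)
180 [407.4 -16.   -0.5];186 [431.8 -23.3 116.1];192 [430.3 -22.9 120.8];198 [429.6 -22.7 127.9];204 [428.5 -22.4 132.9];210 [425.7 -21.6 132.5];216 [423.1 -20.9 132.4];222 [420.4 -20.1 132.5];228 [417.9 -19.5 133.2];234 [414.9 -18.6 132.7];240 [412.3 -17.9 133.3];246 [408.9 -16.9 132.1];252 [406.7 -16.3 133.6];258 [403.  -15.3 132.2];264 [400.3 -14.5 133. ];270 [396.9 -13.6 132.5];276 [393.7 -12.7 132.6];282 [390.7 -11.9 133.1];288 [386.6 -10.7 132. ];294 [383.8  -9.9 133.1];300 [379.9  -8.8 132.6];306 [377.   -8.  133.7];312 [268.4  22.9  -0.1];318 [259.   25.5  -1.3];324 [412.  -18.  188.8];330 [411.8 -18.  191.1];336 [412.4 -18.2 194.2];342 [412.  -18.1 196.2];348 [411.9 -18.  198.3];354 [412.5 -18.2 201. ];360 [412.  -18.1 202.7];366 [411.2 -17.8 204. ];372 [412.6 -18.2 207.1];378 [412.7 -18.3 209.1];
20 [529.6 -50.2  42.3];25 [526.7 -49.4  39.2];30 [526.5 -49.2  26. ];35 [522.4 -48.1  26.6];40 [522.  -47.9  11.3];45 [518.9 -47.1   6.2];50 [514.7 -45.9   6.3];55 [510.4 -44.7   7.6];60 [506.3 -43.5   7.4];65 [502.3 -42.4   6.9];70 [498.1 -41.3   8. ];75 [494.1 -40.2   7.5];80 [490.2 -39.1   5.7];85 [486.1 -37.9   7.3];90 [482.1 -36.8   6.9];95 [478.1 -35.7   7.5];100 [474.1 -34.6   7.9];105 [470.1 -33.5   7.7];110 [466.1 -32.4   6. ];115 [462.1 -31.3   6.7];120 [458.9 -30.5  29. ];125 [454.1 -29.    7.5];130 [450.8 -28.1  16.7];135 [447.5 -27.3  23.8];140 [441.2 -25.4  -1.2];145 [437.1 -24.2  -1.3];150 [433.  -23.1  -0.3];155 [428.5 -21.8  -2.4];160 [424.4 -20.7  -1.5];[[  1.   -0.3   0.  402.9]
 [ -0.3  -1.   -0.  -15.6]
 [  0.    0.   -1.  111.4]
 [  0.    0.    0.    1. ]]
```

```bash
python3 -m crank '{"dp":[[2.9,-0.79,-1.2],[2.9,-0.79,-1],[2.93,-0.79,-1],[0,0,-2],[0,0,-1],[0,0,0],[0,0,0]],"delta_rot":[[0,0,0],[0,0,0],[0,0,0],[0,0,0],[0,0,0],[0,0,0],[0,0,0]],"claw":[255,255,255,255,255,255,255]}' 40
python3 - <<'E'
from h import *
T=wristpose(); print(T[:3,3])
p,d=capture("wrist"); cv2.imwrite("pics/w4.png",p[:,:,::-1])
p,d=capture("side");cv2.imwrite("pics/s4.png",cv2.resize(p[150:250,160:310,::-1],None,fx=5,fy=5,interpolation=cv2.INTER_CUBIC))
E
```

```text
time_s: 8.55
eef_pos: [490.2, -39.1, 49.9]
ee_rot: [0.0, 0.991, -0.135, 0.0]
force: [-0.2, -1.3, -1.6]
grip_width: 0.382
[490.23258677 -39.12662635  49.89553339]
```

View pics/w4.png

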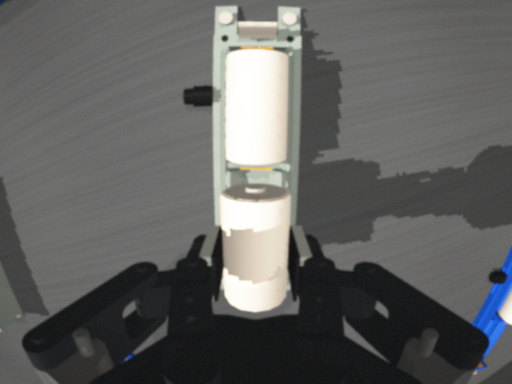

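View pics/s4.png

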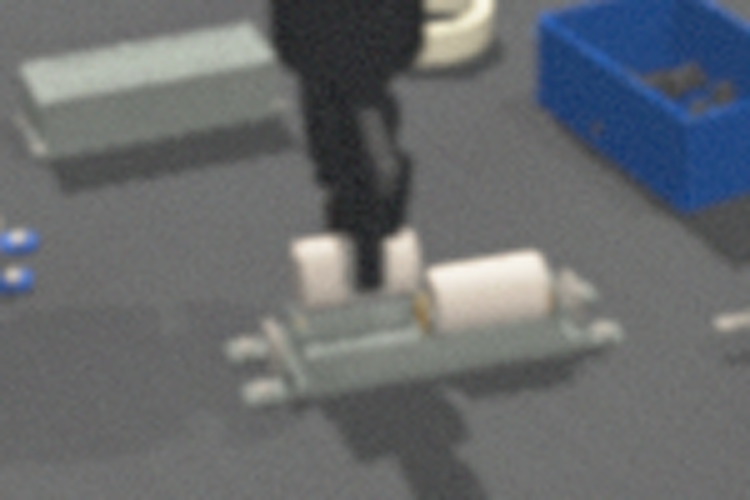

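```bash
python3 -m crank '{"dp":[[0,0,-1.2],[0,0,-0.8],[0,0,-0.5],[0,0,0]],"delta_rot":[[0,0,0],[0,0,0],[0,0,0],[0,0,0]],"claw":[255,255,255,255]}' 40
python3 -m crank '{"dp":[[0,0,-0.2],[0,0,-0.1],[0,0,0]],"delta_rot":[[0,0,0],[0,0,0],[0,0,0]],"claw":[255,255,255]}' 40
```

```text
time_s: 9.05
eef_pos: [490.5, -39.3, 23.7]
ee_rot: [0.0, 0.991, -0.136, 0.0]
force: [4.0, -1.6, -3.6]
grip_width: 0.38
time_s: 9.35
eef_pos: [490.5, -39.3, 21.5]
ee_rot: [0.0, 0.991, -0.135, 0.001]
force: [3.8, -1.3, 0.1]
grip_width: 0.382
```

```bash
python3 -m crank '{"dp":[[0.05,-0.01,-0.05],[0,0,0],[0,0,0]],"delta_rot":[[0,0,0],[0,0,0],[0,0,0]],"claw":[255,255,255]}' 40
python3 -m crank '{"dp":[[0,0,0],[0,0,0],[0,0,0],[0,0,0]],"delta_rot":[[0,0,0],[0,0,0],[0,0,0],[0,0,0]],"claw":[60,0,0,0]}' 40
python3 -m crank '{"dp":[[0,0,2],[0,0,4],[0,0,4],[-2.3,0.6,3],[-2.3,0.6,0],[0,0,0]],"delta_rot":[[0,0,0],[0,0,0],[0,0,0],[0,0,0],[0,0,0],[0,0,0]],"claw":[0,0,0,0,0,0]}' 40
python3 - <<'E'
from h import *
T=wristpose(); print(T[:3,3])
np.save("pics/T5.npy",T)
p,d=capture("wrist"); cv2.imwrite("pics/w5.png",p[:,:,::-1]); W=wcloud(T,d); np.save("pics/W5.npy",W)
for t,z in [("case",0),("fitted_cell",26),("clip_near_nose",15),("cell",26),("cell_button",26)]:
    for r in pinpoint("wrist",t)[:2]: print(t,r["p"],r["centre"],wray(T,r["centre"],z))
p,d=capture("side");cv2.imwrite("pics/s5.png",cv2.resize(p[150:250,160:310,::-1],None,fx=5,fy=5,interpolation=cv2.INTER_CUBIC))
E
```

```text
time_s: 9.65
eef_pos: [490.6, -39.2, 21.1]
ee_rot: [-0.0, 0.991, -0.135, -0.0]
force: [0.9, 0.0, 4.9]
grip_width: 0.385
time_s: 10.05
eef_pos: [490.4, -39.1, 20.6]
ee_rot: [-0.0, 0.991, -0.135, -0.0]
force: [1.6, 0.5, 0.3]
grip_width: 0.999
time_s: 10.65
eef_pos: [443.0, -26.5, 151.3]
ee_rot: [-0.0, 0.991, -0.135, 0.0]
force: [0.7, 0.0, -0.8]
grip_width: 0.998
[442.99388353 -26.53577516 151.34454649]
case 0.79 [255.8, 92.2] [522.51176475 -49.4736287    0.        ]
case 0.61 [459.6, 228.6] [ 307.52623936 -262.40467776    0.        ]
fitted_cell 0.86 [483.0, 214.3] [ 331.52744847 -281.98266031   26.        ]
fitted_cell 0.75 [254.0, 54.2] [554.97389064 -56.79031572  26.        ]
clip_near_nose 0.79 [253.7, 171.1] [450.27045545 -27.32243395  15.        ]
clip_near_nose 0.66 [488.9, 12.9] [ 567.67658817 -349.0037154    15.        ]
cell 0.87 [252.0, 128.2] [490.83026502 -37.10587979  26.        ]
cell 0.4 [253.8, 11.0] [595.07777706 -67.73103491  26.        ]
cell_button 0.58 [259.0, 97.8] [515.51444266 -50.42022948  26.        ]
```

View pics/w5.png

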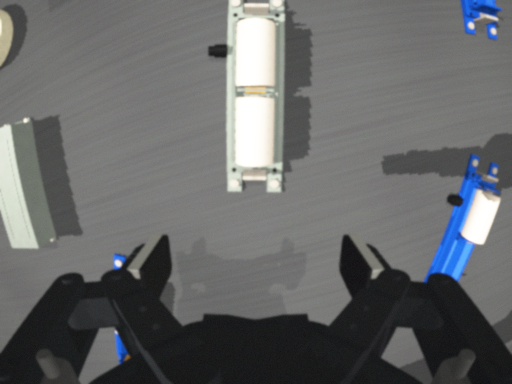

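View pics/s5.png

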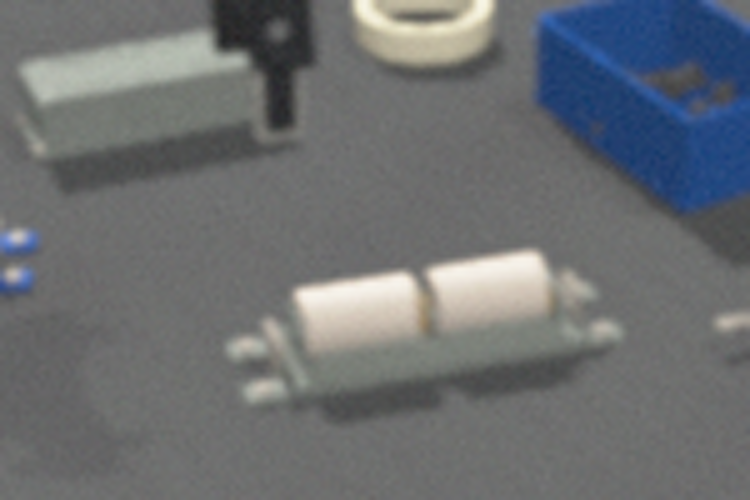

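Run:
```python
from h import *
np.set_printoptions(precision=1,suppress=True)
T=np.load("pics/T5.npy")
W=np.load("pics/W5.npy").reshape(-1,3); W=W[np.isfinite(W[:,0])]
w=W[(abs(W[:,0]-523)<125)&(abs(W[:,1]+48)<60)&(W[:,2]>37)&(W[:,2]<50)]
r=cv2.minAreaRect(w[:,:2].astype(np.float32));print(r)
th=np.radians(-15.4);ex=np.array([np.cos(th),np.sin(th)]);ey=np.array([-ex[1],ex[0]])
a=(w[:,:2]-[523,-48.3]); x=a@ex;y=a@ey
for lo,hi in [(-70,-2),(2,70)]:
    k=(x>lo)&(x<hi); print(np.percentile(x[k],[1,99]),np.percentile(y[k],[1,50,99]),np.percentile(w[k,2],[50,98]),np.polyfit(x[k],y[k],1))
print(np.polyfit(x,y,1))
W=np.load("pics/W5.npy")
# cover cloud
for n in ["W_scene","W_side"]:
    V=np.load(f"pics/{n}.npy").reshape(-1,3); V=V[np.isfinite(V[:,0])]
    v=V[(abs(V[:,0]-520)<110)&(abs(V[:,1]-250)<60)&(V[:,2]>36)&(V[:,2]<50)]
    print(n,len(v),cv2.minAreaRect(v[:,:2].astype(np.float32)))
```

```text
((522.0046997070312, -48.30838394165039), (27.026687622070312, 129.33462524414062), 73.54204559326172)
[-64.6  -6.5] [-12.4   0.3  11.8] [40.8 43. ] [0.  0.1]
[ 3.9 62.3] [-13.2  -0.6  11.3] [40.8 43.1] [-0.  -0.5]
[-0.  -0.4]
W_scene 658 ((518.939208984375, 252.46653747558594), (53.15556716918945, 153.4615020751953), 79.5221939086914)
W_side 440 ((518.4732666015625, 252.07888793945312), (62.238685607910156, 148.68576049804688), 78.6369400024414)
```

```bash
python3 -m crank '{"dp":[[1.09,3.98,0.5],[1.09,3.98,0.5],[1.09,3.98,0.5],[1.09,3.98,0.5],[1.09,3.98,0.5],[1.09,3.98,0.5],[1.09,3.98,0.5],[0,0,0],[0,0,0]],"delta_rot":[[0,0,0.6],[0,0,0.6],[0,0,0.6],[0,0,0.6],[0,0,0.6],[0,0,0.6],[0,0,0.6],[0,0,0],[0,0,0]],"claw":[0,0,0,0,0,0,0,0,0]}' 60
python3 - <<'E'
from h import *
np.set_printoptions(precision=1,suppress=True)
T=wristpose(); print(T)
np.save("pics/T6.npy",T)
p,d=capture("wrist"); cv2.imwrite("pics/w6.png",p[:,:,::-1]); W=wcloud(T,d); np.save("pics/W6.npy",W)
for t,z in [("cover",0),("cover_top",40),("cover_end_a",0)]:
    for r in pinpoint("wrist",t)[:3]: print(t,r["p"],r["centre"],wray(T,r["centre"],z))
V=W.reshape(-1,3); V=V[np.isfinite(V[:,0])]
v=V[(abs(V[:,0]-520)<110)&(abs(V[:,1]-250)<60)&(V[:,2]>36)&(V[:,2]<50)]
print(len(v),cv2.minAreaRect(v[:,:2].astype(np.float32)),v.mean(0))
m=v[:,:2].mean(0); e=np.linalg.svd(v[:,:2]-m,full_matrices=False)[2];a=(v[:,:2]-m)@e.T;print(e,np.percentile(a,[0.5,99.5],axis=0), np.degrees(np.arctan2(e[0,1],e[0,0])))
E
```

```text
time_s: 11.9
eef_pos: [520.8, 251.7, 185.0]
ee_rot: [0.0, 0.995, -0.098, -0.001]
force: [0.8, -1.0, 0.6]
grip_width: 0.999
[[  1.   -0.2  -0.  520.8]
 [ -0.2  -1.   -0.  251.7]
 [ -0.    0.   -1.  185. ]
 [  0.    0.    0.    1. ]]
cover 0.78 [253.8, 174.8] [513.7 254.5  -0. ]
cover_top 0.89 [250.4, 181.9] [516.1 257.3  40. ]
cover_end_a 0.77 [254.5, 107.7] [587. 239.   0.]
7380 ((515.6295776367188, 253.91310119628906), (52.97822570800781, 147.5359649658203), 79.70027923583984) [520.1 252.8  39.2]
[[-1.   0.2]
 [-0.2 -1. ]] [[-68.7 -26.2]
 [ 76.9  25.9]] 169.5724681681952
```

View pics/w6.png

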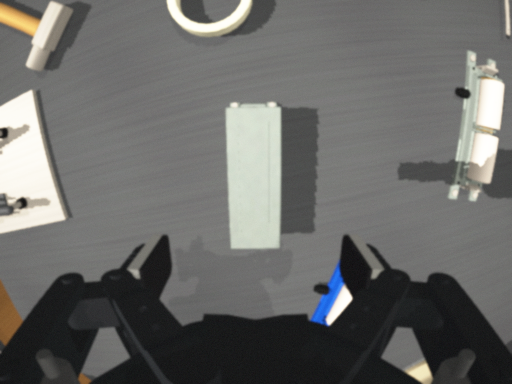

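```bash
python3 -m crank '{"dp":[[-0.45,0.2,-4],[0,0,-5],[0,0,-4],[0,0,-3],[0,0,-1.9],[0,0,0],[0,0,0]],"delta_rot":[[0,0,0.6],[0,0,0],[0,0,0],[0,0,0],[0,0,0],[0,0,0],[0,0,0]],"claw":[0,0,0,0,0,0,0]}' 80
python3 -m crank '{"dp":[[0,0,0],[0,0,0],[0,0,0],[0,0,0],[0,0,0],[0,0,0],[0,0,0]],"delta_rot":[[0,0,0],[0,0,0],[0,0,0],[0,0,0],[0,0,0],[0,0,0],[0,0,0]],"claw":[80,120,255,255,255,255,255]}' 80
python3 - <<'E'
from h import *
p,d=capture("side");cv2.imwrite("pics/s6.png",cv2.resize(p[110:210,120:270,::-1],None,fx=5,fy=5,interpolation=cv2.INTER_CUBIC))
p,d=capture("wrist");cv2.imwrite("pics/w7.png",p[:,:,::-1])
E
```

```text
time_s: 12.8
eef_pos: [517.0, 252.9, 7.6]
ee_rot: [-0.0, 0.996, -0.094, 0.0]
force: [0.5, 0.2, 0.0]
grip_width: 1.0
time_s: 13.5
eef_pos: [517.3, 253.6, 8.3]
ee_rot: [-0.0, 0.996, -0.094, 0.001]
force: [-1.4, -0.0, 7.6]
grip_width: 0.605
```

View pics/s6.png

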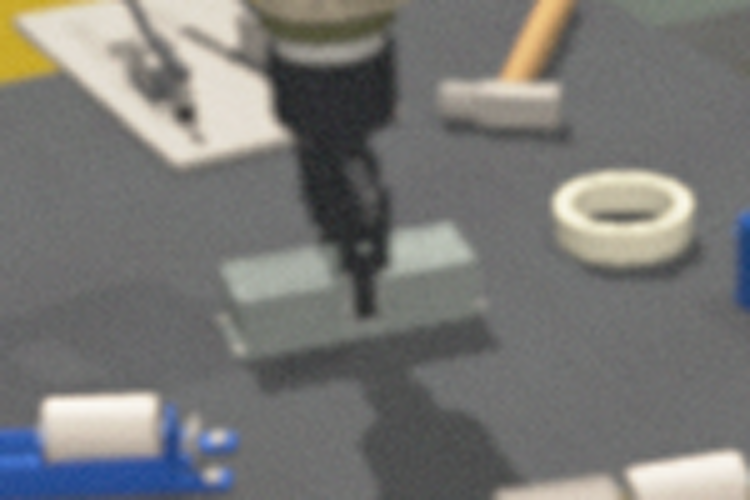

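View pics/w7.png

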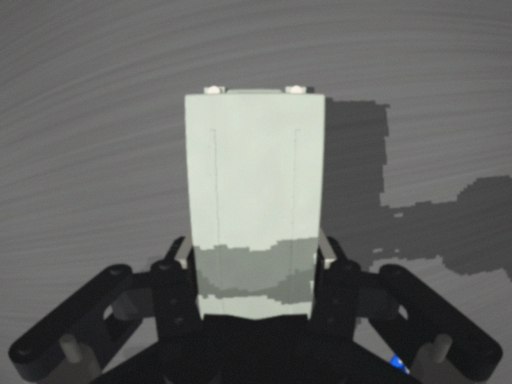

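```bash
python3 -m crank '{"dp":[[0,0,1],[0,0,3],[0,0,4],[0,0,4],[0,0,0],[0,0,0]],"delta_rot":[[0,0,0],[0,0,0],[0,0,0],[0,0,0],[0,0,0],[0,0,0]],"claw":[255,255,255,255,255,255]}' 80
cat > m.py <<'E'
from h import *
np.set_printoptions(precision=2,suppress=True)
T=wristpose(); p,d=capture("wrist"); W=wcloud(T,d)
C=(W-T[:3,3])@T[:3,:3]   # tool frame
zt=C[...,2]; ok=np.isfinite(zt)&(zt>-45)&(zt<-15)&(abs(C[...,1])<29)
k=ok&(C[...,0]>15); pts=C[k]
print(T[:3,3],len(pts))
A=np.c_[pts[:,:2],np.ones(len(pts))]; c=np.linalg.lstsq(A,pts[:,2],rcond=None)[0]; print("top plane (tool) slopes",c)
top=pts[abs(pts[:,2]-A@c)<2.5]
print("x max",np.percentile(top[:,0],[98,99.5,100]),"y",np.percentile(top[:,1],[0.5,99.5]))
# side edges along x
xs=np.arange(20,66,5); L=[];Rr=[]
for x in xs:
    q=top[abs(top[:,0]-x)<2.5]; L.append(np.percentile(q[:,1],1)); Rr.append(np.percentile(q[:,1],99))
L=np.array(L);Rr=np.array(Rr); print("mid",(L+Rr)/2,"w",Rr-L, np.polyfit(xs,(L+Rr)/2,1))
xm=np.array([np.percentile(top[abs(top[:,1]-y)<3][:,0],99) for y in range(-20,21,5)]); print("front",xm)
cv2.imwrite("pics/w8.png",p[:,:,::-1])
E
python3 m.py
```

```text
time_s: 14.2
eef_pos: [516.5, 253.4, 127.6]
ee_rot: [-0.0, 0.996, -0.094, 0.001]
force: [-0.6, 0.7, -0.9]
grip_width: 0.606
[516.48 253.42 127.64] 19489
top plane (tool) slopes [  0.    -0.   -31.03]
x max [71.59 72.38 72.97] y [-26.06  25.91]
mid [-0.01 -0.05  0.01  0.02 -0.12 -0.12 -0.16 -0.04 -0.25 -0.09] w [51.3  51.16 51.26 51.17 51.15 51.18 51.45 51.6  51.41 51.34] [-0.    0.07]
front [71.98 72.06 72.01 71.94 71.92 72.09 72.38 72.24 72.36]
```

View pics/w8.png

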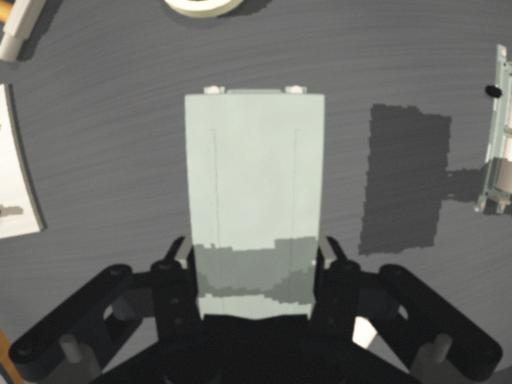

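```bash
python3 -m crank '{"dp":[[0.1,-2.8,0],[0.1,-3.8,0],[0.1,-3.9,-0.5],[0.1,-3.9,-0.5],[0.1,-3.9,-0.5],[0.1,-3.9,-0.5],[0.1,-3.9,-0.5],[0.06,-2.6,-0.5],[0,-1.5,-0.5],[0,0,0]],"delta_rot":[[0,0,-0.7],[0,0,-0.7],[0,0,-0.7],[0,0,-0.7],[0,0,-0.7],[0,0,-0.7],[0,0,-0.7],[0,0,0],[0,0,0],[0,0,0]],"claw":[255,255,255,255,255,255,255,255,255,255]}' 80
python3 -m crank '{"dp":[[0,0,0],[0,0,0]],"delta_rot":[[0,0,0],[0,0,0]],"claw":[255,255]}' 100
python3 m.py
python3 - <<'E'
from h import *
p,d=capture("side");cv2.imwrite("pics/s8.png",cv2.resize(p[140:240,170:320,::-1],None,fx=5,fy=5,interpolation=cv2.INTER_CUBIC))
p,d=capture("scene");cv2.imwrite("pics/c8.png",cv2.resize(p[140:240,170:320,::-1],None,fx=5,fy=5,interpolation=cv2.INTER_CUBIC))
s=sense();print(s["eef_pos"],s["ee_rot"])
E
```

```text
time_s: 15.25
eef_pos: [523.3, -49.5, 90.3]
ee_rot: [-0.0, 0.991, -0.137, -0.001]
force: [0.0, 0.7, -1.6]
grip_width: 0.608
time_s: 15.45
eef_pos: [524.0, -47.4, 91.8]
ee_rot: [-0.0, 0.991, -0.136, -0.0]
force: [0.4, -0.1, -1.1]
grip_width: 0.604
[524.02 -47.42  91.76] 19466
top plane (tool) slopes [  0.    -0.   -30.93]
x max [71.58 72.37 72.98] y [-25.91  26.08]
mid [ 0.18  0.12  0.16  0.14  0.05  0.05  0.06  0.17 -0.02  0.08] w [51.3  51.09 51.25 51.32 51.07 51.35 51.57 51.58 51.23 51.52] [-0.    0.21]
front [71.96 72.1  72.03 71.97 71.91 71.96 72.36 72.22 72.38]
[524.12520068 -47.7714794   91.9541559 ] [-1.30737129e-05  9.90753969e-01 -1.35670780e-01  1.07075856e-04]
```

View pics/w8.png

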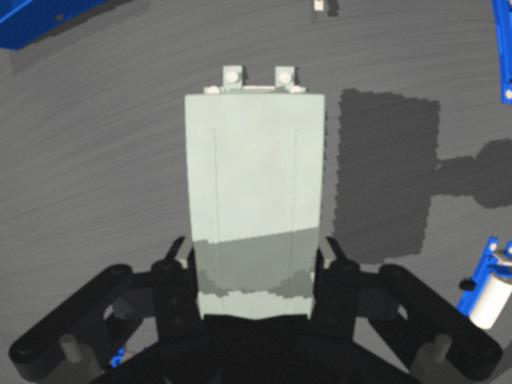

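View pics/s8.png

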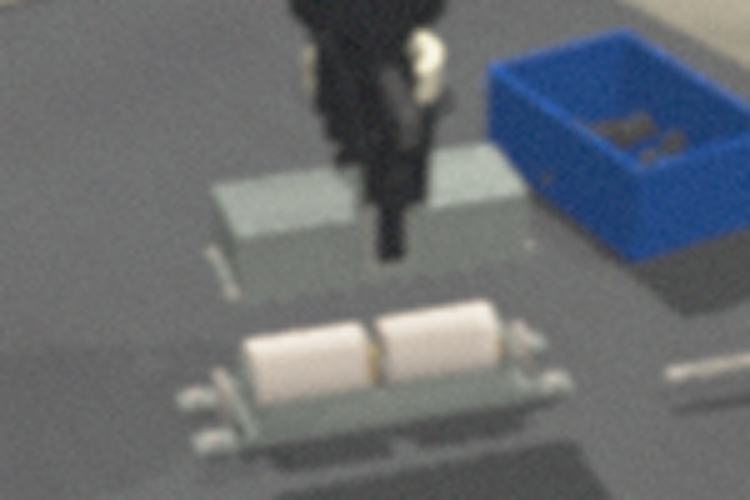

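View pics/c8.png

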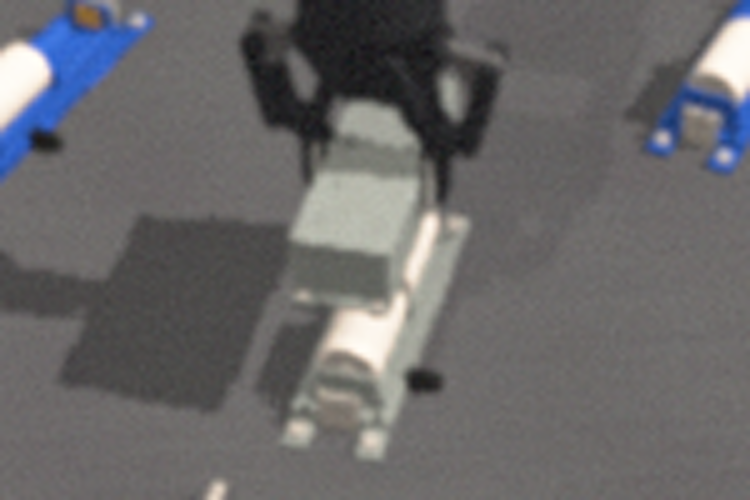

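Run:
```python
from h import *
np.set_printoptions(precision=1,suppress=True)
T=wristpose(); print(T[:3,3])
p=cv2.imread("pics/w8.png")
cv2.imwrite("pics/w8z.png",cv2.resize(p[55:110,180:335],None,fx=5,fy=5,interpolation=cv2.INTER_CUBIC))
def tl(px,z): return T[:3,:3].T@(wray(T,px,z)-T[:3,3])
for px in [(223,66),(298,66),(223,85),(297,85)]: print(px,tl(px,8),wray(T,px,8))
```

```text
[524.1 -47.8  92. ]
(223, 66) [ 99.5 -23.9  84. ] [626.4 -51.5   8. ]
(298, 66) [99.8 32.3 84. ] [ 611.5 -105.7    8. ]
(223, 85) [ 84.8 -23.9  84. ] [612.2 -47.5   8. ]
(297, 85) [85.  31.6 84. ] [ 597.5 -101.1    8. ]
```

View pics/w8z.png

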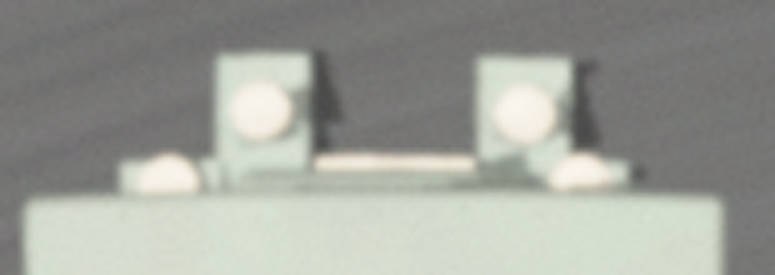

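```bash
python3 -m crank '{"dp":[[0.04,-0.17,-1],[0,0,-2],[0,0,-1],[0,0,-0.5],[0,0,0],[0,0,0]],"delta_rot":[[0,0,-0.5],[0,0,0],[0,0,0],[0,0,0],[0,0,0],[0,0,0]],"claw":[255,255,255,255,255,255]}' 100
python3 m.py; cp pics/w8.png pics/w9.png
python3 - <<'E'
from h import *
np.set_printoptions(precision=1,suppress=True)
p=cv2.imread("pics/w9.png")
cv2.imwrite("pics/w9z.png",cv2.resize(p[40:130,180:335],None,fx=5,fy=5,interpolation=cv2.INTER_CUBIC))
p,d=capture("side");cv2.imwrite("pics/s9.png",cv2.resize(p[160:240,190:310,::-1],None,fx=6,fy=6,interpolation=cv2.INTER_CUBIC))
s=sense();print(s["eef_pos"],s["ee_rot"],s["force"],s["wrist_torque"])
E
```

```text
time_s: 16.2
eef_pos: [524.8, -50.4, 47.2]
ee_rot: [0.0, 0.99, -0.141, 0.0]
force: [0.1, 0.9, -1.2]
grip_width: 0.602
[524.78 -50.43  47.21] 19458
top plane (tool) slopes [  0.    -0.   -30.91]
x max [71.58 72.38 72.95] y [-25.9   26.06]
mid [ 0.1   0.07  0.24  0.2  -0.    0.05  0.09  0.14 -0.06  0.05] w [51.3  51.   51.25 51.36 51.08 51.29 51.45 51.55 51.43 51.46] [-0.   0.2]
front [71.92 72.09 72.03 71.98 71.93 71.95 72.36 72.24 72.34]
[524.8 -50.4  47.4] [ 0.   1.  -0.1  0. ] [ 0.1  1.  -1. ] [ 0. -0.  0.]
```

View pics/w9z.png

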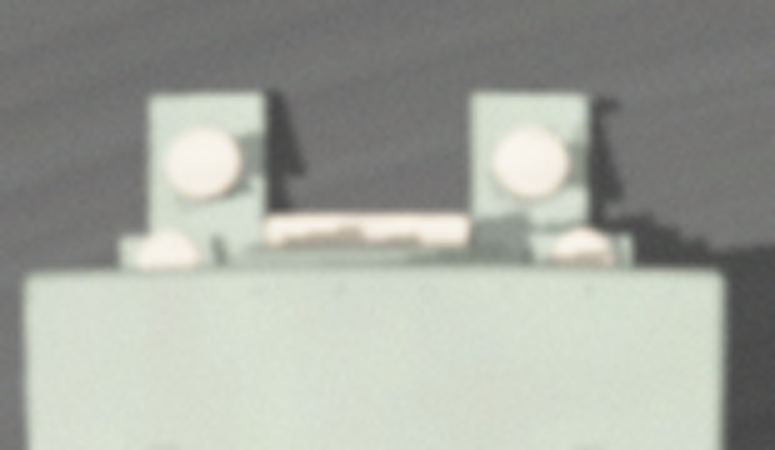

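View pics/s9.png

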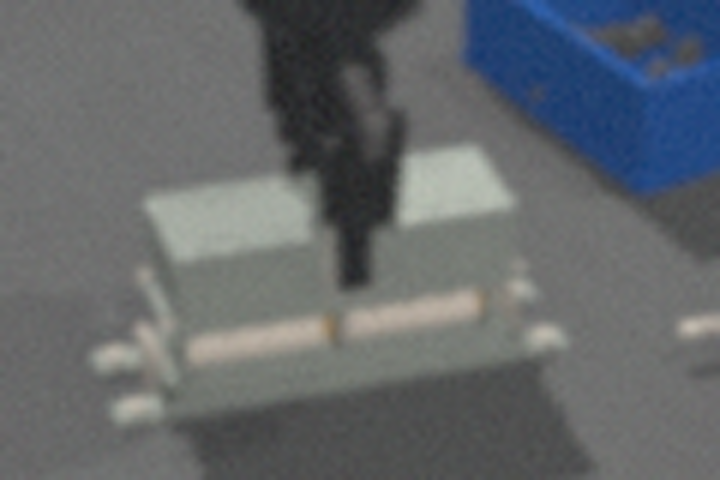

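```bash
python3 - <<'E'
from h import *
T=wristpose()
for px in [(209.6,58.6),(297.6,58.6)]: print(T[:3,:3].T@(wray(T,px,8)-T[:3,3]))
E
python3 -m crank '{"dp":[[-0.02,0.08,0],[0,0,-0.6],[0,0,-0.6],[0,0,0]],"delta_rot":[[0,0,0],[0,0,0],[0,0,0],[0,0,0]],"claw":[255,255,255,255]}' 100
python3 -m crank '{"dp":[[0,0,-0.3],[0,0,0],[0,0,0]],"delta_rot":[[0,0,0],[0,0,0],[0,0,0]],"claw":[255,255,255]}' 100
```

```text
[ 97.904814   -27.28408797  39.51934377]
[97.84230061 25.788051   39.52106278]
time_s: 16.7
eef_pos: [523.7, -49.3, 33.8]
ee_rot: [-0.0, 0.99, -0.141, -0.001]
force: [-0.3, 0.5, -1.2]
grip_width: 0.605
time_s: 17.0
eef_pos: [524.3, -49.5, 31.8]
ee_rot: [-0.0, 0.99, -0.141, 0.0]
force: [0.8, 0.4, -1.6]
grip_width: 0.607
```

```bash
python3 -m crank '{"dp":[[0,0,-0.2],[0,0,-0.1],[0,0,0]],"delta_rot":[[0,0,0],[0,0,0],[0,0,0]],"claw":[255,255,255]}' 120
python3 -m crank '{"dp":[[0,0,-0.15],[0,0,-0.15],[0,0,0]],"delta_rot":[[0,0,0],[0,0,0],[0,0,0]],"claw":[255,255,255]}' 120
```

```text
time_s: 17.3
eef_pos: [524.4, -49.6, 28.8]
ee_rot: [0.0, 0.99, -0.141, 0.0]
force: [1.2, 0.3, -1.5]
grip_width: 0.603
time_s: 17.6
eef_pos: [524.3, -49.5, 25.8]
ee_rot: [0.0, 0.99, -0.141, 0.0]
force: [0.1, 0.6, 1.7]
grip_width: 0.602
```

Aligned, with no side force. The clips are starting to touch, so I'll press on in small steps.

```bash
python3 -m crank '{"dp":[[0,0,-0.15],[0,0,-0.15],[0,0,0]],"delta_rot":[[0,0,0],[0,0,0],[0,0,0]],"claw":[255,255,255]}' 120
python3 -m crank '{"dp":[[0,0,-0.15],[0,0,-0.15],[0,0,0]],"delta_rot":[[0,0,0],[0,0,0],[0,0,0]],"claw":[255,255,255]}' 120
```

```text
time_s: 17.9
eef_pos: [524.7, -49.6, 23.1]
ee_rot: [0.0, 0.99, -0.141, 0.001]
force: [1.0, -0.8, 3.5]
grip_width: 0.598
time_s: 18.2
eef_pos: [524.1, -49.5, 19.4]
ee_rot: [-0.0, 0.99, -0.141, -0.0]
force: [1.2, -0.6, -1.3]
grip_width: 0.601
```

```bash
python3 m.py
```

```text
[524.09 -49.49  19.42] 19418
top plane (tool) slopes [  0.    -0.   -30.84]
x max [71.59 72.37 72.98] y [-25.91  26.08]
mid [ 0.16  0.08  0.18  0.21  0.11  0.07  0.08  0.09 -0.09 -0.01] w [51.28 51.24 51.38 51.48 51.26 51.36 51.67 51.59 51.45 51.46] [-0.    0.28]
front [71.95 72.13 72.05 71.98 71.94 71.99 72.09 72.37 72.32]
```

```bash
python3 -m crank '{"dp":[[0,0,-0.15],[0,0,-0.1],[0,0,0]],"delta_rot":[[0,0,0],[0,0,0],[0,0,0]],"claw":[255,255,255]}' 120
python3 -m crank '{"dp":[[0,0,-0.1],[0,0,0],[0,0,0]],"delta_rot":[[0,0,0],[0,0,0],[0,0,0]],"claw":[255,255,255]}' 120
```

```text
time_s: 18.55
eef_pos: [524.1, -49.5, 17.0]
ee_rot: [-0.0, 0.99, -0.141, -0.0]
force: [1.6, 0.0, -2.3]
grip_width: 0.6
time_s: 18.85
eef_pos: [524.2, -49.5, 16.5]
ee_rot: [0.0, 0.99, -0.141, -0.0]
force: [-1.3, 0.5, 2.6]
grip_width: 0.601
```

```bash
python3 -m crank '{"dp":[[0,0,-0.1],[0,0,0],[0,0,0]],"delta_rot":[[0,0,0],[0,0,0],[0,0,0]],"claw":[255,255,255]}' 120
python3 -m crank '{"dp":[[0,0,-0.1],[0,0,0],[0,0,0]],"delta_rot":[[0,0,0],[0,0,0],[0,0,0]],"claw":[255,255,255]}' 120
```

```text
time_s: 19.15
eef_pos: [524.2, -49.5, 16.4]
ee_rot: [0.0, 0.99, -0.141, -0.0]
force: [-6.0, 1.3, 15.1]
grip_width: 0.602
time_s: 19.45
eef_pos: [524.2, -49.5, 16.4]
ee_rot: [0.0, 0.99, -0.141, 0.0]
force: [-10.6, 1.3, 26.6]
grip_width: 0.602
```

```bash
python3 -m crank '{"dp":[[-0.05,0,-0.03],[0,0,0],[0,0,0]],"delta_rot":[[0,0,0],[0,0,0],[0,0,0]],"claw":[255,255,255]}' 120
python3 m.py; cp pics/w8.png pics/w10.png
python3 - <<'E'
from h import *
np.set_printoptions(precision=1,suppress=True)
p=cv2.imread("pics/w10.png")
cv2.imwrite("pics/w10z.png",cv2.resize(p[30:130,180:335],None,fx=5,fy=5,interpolation=cv2.INTER_CUBIC))
for n in ["side","scene"]:
    p,d=capture(n)
    a=p[175:240,190:300] if n=="side" else p[170:245,210:280]
    cv2.imwrite(f"pics/{n}10.png",cv2.resize(a[:,:,::-1],None,fx=7,fy=7,interpolation=cv2.INTER_CUBIC))
    W=cloud(n,d).reshape(-1,3); W=W[np.isfinite(W[:,0])]
    th=np.radians(-16.1);ex=np.array([np.cos(th),np.sin(th)]);ey=np.array([-ex[1],ex[0]])
    a=W[:,:2]-[522.9,-49.1];x=a@ex;y=a@ey
    for lo,hi in [(-70,-20),(20,70)]:
        k=(x>lo)&(x<hi)&(abs(y)<20)&(W[:,2]>40)&(W[:,2]<65); print(n,lo,k.sum(),np.median(W[k,2]) if k.sum() else None)
s=sense();print(s["time_s"],s["eef_pos"],s["force"],s["wrist_torque"],s["grip_width"])
E
```

```text
time_s: 19.75
eef_pos: [524.2, -49.5, 16.4]
ee_rot: [0.0, 0.99, -0.141, 0.001]
force: [-9.9, 2.2, 27.6]
grip_width: 0.601
[524.24 -49.53  16.37] 19419
top plane (tool) slopes [  0.     0.   -30.89]
x max [71.55 72.34 72.94] y [-25.88  26.07]
mid [0.11 0.1  0.18 0.16 0.12 0.05 0.11 0.17 0.04 0.1 ] w [51.18 51.17 51.28 51.28 51.22 51.34 51.52 51.55 51.25 51.34] [-0.    0.16]
front [72.   72.08 72.03 71.99 71.93 71.98 72.06 72.1  72.27]
side -70 167 48.29338469772699
side 20 113 48.10530313143795
scene -70 35 47.27204016358064
scene 20 189 47.295353710974155
19.9 [524.2 -49.5  16.4] [-9.6  1.7 27.9] [ 0.6  1.4 -0. ] 0.6006086210139392
```

View pics/w10z.png

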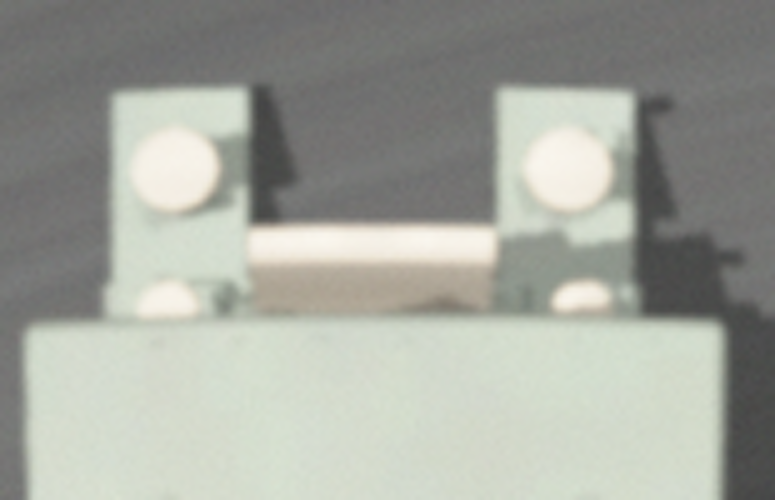

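View pics/side10.png

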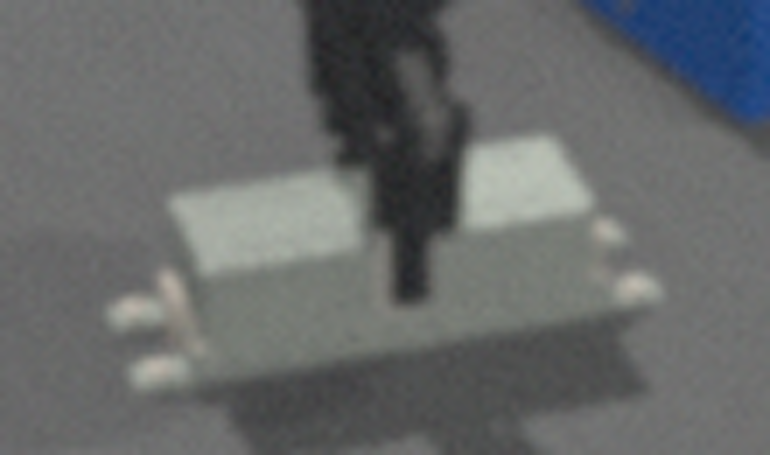

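View pics/scene10.png

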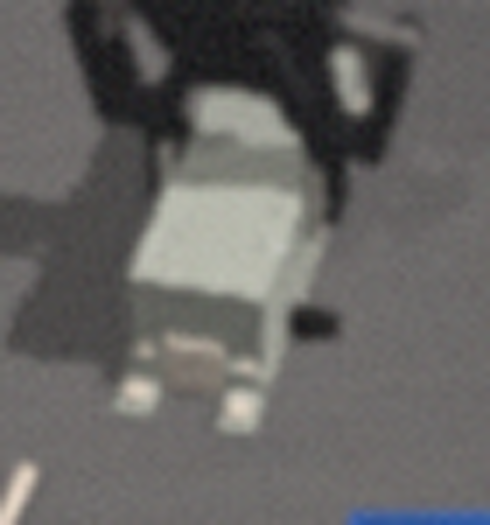

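```bash
python3 -m crank '{"dp":[[0,0,0],[0,0,0],[0,0,0]],"delta_rot":[[0,0,0],[0,0,0],[0,0,0]],"claw":[255,255,255]}' 120
python3 -c "
from rig import *
print(finish_job())"
```

```text
time_s: 20.2
eef_pos: [524.3, -49.6, 16.4]
ee_rot: [0.0, 0.99, -0.141, 0.001]
force: [-9.4, 2.8, 28.3]
grip_width: 0.601
the job is handed in; nothing more can be done
None
```

The loose cell is in the empty bay with its button pointing to the case's +x, like the fitted cell. The cover is on and pressed home, and the arm is still gripping it at 120 N and pressing down with about 28 N. I handed the job in at about 20 s of the 72 s allowed.

**Cell:** after release, the tops of both cells measured about 43 mm over the bench, which is the seated height.

**Cover:** the push rose to a few newtons as the cover met the clips, then fell away. It met a hard stop within 1 mm of the expected home height. At the end the top measured 47.3 mm (scene) and 48.1 to 48.3 mm (side) against the 48 mm expected, and within each camera the two ends agreed to about 0.2 mm.

**Clips:**
- **+x clip:** the wrist and scene pictures show it over the bead.
- **-x clip:** I could only see it coarsely from the side, so I infer it snapped from the cover being level and home.
- **Clip force:** the highest push I read before the drop was about 3.5 N, below the 8 to 15 N stated. Readings came only at the end of each step, so the peak was probably missed.

**Side force:** about 9 N along x remained while pressing, and a 0.5 mm correction hardly changed it.

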